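Refit the dial cover and start knob of the parts washer and hold the knob pressed

ROBOT

A 6-joint arm with a two-finger parallel gripper is mounted at the origin on a cart in front of the work surface, level with it; the furniture and walls round the work are solid. World frame = base frame: x ahead of the robot, y to its left, z up, the work surface at z = 0. Lengths are in m, angles in rad, forces in N, time in s.
With the tool pointing down it reaches from about 0.375 to 0.925 m from the base axis. Payload 5.7 kg.
Tool frame: the origin (TCP) lies midway between the tips of the shut fingers; the grasp point (between the pads) lies 19 mm behind it; z points along the fingers, y is the line along which they close (so a half turn about z gives the same grasp; the last joint's range is limited). The gripper opens to 85 mm and grips with 20 to 120 N. Pads are 22 mm wide; open, the fingers measure 114 mm over their backs; the gripper's body (76 mm by 85 mm) begins 54 mm behind the grasp point. The pads swing forward as they close: fully open they stand 13 mm farther back than shut.
Start: joints at [1.231, 0.359, 1.51, -0, 1.272, -0.115], TCP at [0.134, 0.585, 0.21] pointing down, gripper open.
Joint ranges: [-2.97, 2.97], [-1.01, 2.36], [0.21, 2.38], [-0.96, 4.11], [0.2, 2.71], [-2.98, 2.98]. Speed limits (rad/s): [2.39, 2.39, 3.14, 3.14, 3.14, 3.14].

INTERFACE

Orientations are given as a unit quaternion [x, y, z, w].
In Python, from station import * gives the robot as it stands. Calls block until the motion is done:
- move_ptp(position, orientation): joint-space move of the TCP to a pose.
- move_linear(position, frame=None, max_speed=0.15, stop_force=None): straight line of the TCP; frame=None keeps the orientation; max_speed is the mean speed in m/s. With stop_force (N) it stops when the force on the tool has changed by that much, and returns True; else False.
- goto_joints(angles): joint-space move.
- move_gripper(opening): finger opening in m; the grip force is fixed at half the most; returns when the fingers have stopped.
- hold(seconds).
- solve_ik(position, orientation): joint angles nearest the present ones, or None.
- sense(): the state.
- grab_frame(name): name is "scene" or "top"; returns a dict with "img" (384x512x3 uint8, red, green, blue), "fx", "fy", "cx", "cy" (pixels), "position" and "attitude" of the camera in the world. Camera axes: x right, y down, z forward; pixel columns grow to the right and rows downward; lengths in m; the calibration is good to about 2 mm. A picture is of the moment at which its call begins. There is no depth.
A pose or a line that the arm cannot do raises Unreachable and nothing moves.
- finish_job(): hands the job in; it is judged then, once.
The state is a dict: "time_s": time; "qpos": joint angles; "joint_vel": joint speeds; "joint_efforts": joint torques, N m; "tcp_pos": TCP position; "eef_rot": TCP orientation; "wrist_force": force on the tool from outside, world axes, zero at the start; "ft_torque": the same for the moment, N m; "finger_gap": finger opening in m; "grasp_force": force on a finger pad.
Only numpy, scipy, OpenCV 4.12 (cv2) and the standard library are available. Lean on these libraries where they do the work, as an engineer would, in place of code of your own. Each camera call takes 0.05 s, during which the arm holds its last target. There are 200 camera calls.

TASK

Put the yellow dial cover back over the brass shaft of the blue parts-washer control box, so that it sits flat on the deck on its two pegs; then turn the black knob so that its white pointer is on the same side as the shaft's flat and push it fully home on the shaft. Finish by pushing the knob well down against the spring under the shaft and keep it pressed there with the gripper: the program ends while still pressing. Leave the oil bottle, jar, small tin and tyre lever round the box where they are.

Things in the scene. Friction and masses are not known exactly. Their poses are not given: they have to be found in the camera images.
- control_box: Blue control box fixed to the bench, 130 (x) x 150 (y) x 45 mm high; origin at the centre of its underside on the bench, z up. Two steel pegs, 10 mm thick and 14 mm tall with tapered tips, stand on its grey top deck at x = 0, y = +42 and -42 mm of its frame; the brass shaft stands in the middle between them.
- deck_centre (a point): Centre of the control box's top deck (45 mm above the bench), axes as the control box. The 12.5 mm radius, 6 mm high steel bush of the shaft stands here.
- spindle_tip (a point): Centre of the top face of the brass D-shaft, 49 mm above the deck while not pressed; axes turn with the shaft, z up. Radius 11 mm; flat on the -x side, 4.5 mm from the axis; the top 3 mm of the round side taper by 1.2 mm. The flat's direction differs from the box's by up to 0.4 rad; the shaft turns only very stiffly (0.8 N m), so match the knob to it.
- spindle (a joint): How far the sprung shaft is pushed down, m: 0 released to 0.006 at its stop. The spring takes 4 N to start and 10 N at the stop, and pushes the shaft back up when let go.
- dial_cover: Yellow plastic dial cover, 60 (x) x 116 (y) x 20 mm high, 0.12 kg, lying flat right way up; origin at the centre of its underside, z up. Through holes: 30 mm in the middle (over the shaft) and 13 mm at y = +42 and -42 mm (over the pegs). It is the same either way round (half turn about z). Grip it across its 60 mm width at the middle of the long sides.
- knob: Black knob, 0.06 kg, standing upright, bore down; origin at the centre of its underside, z up. Round skirt 46 mm across, 24 mm high; on it a wing grip 14 mm thick (y), 42 mm long (x), from 24 to 46 mm height. A white pointer line on wing and skirt marks its -x side.
- knob_bore (a point): End of the knob's D-shaped bore, 20 mm above its underside; axes as the knob. The bore opens below, is 24 mm across, its flat on the -x side (under the pointer) 5.6 mm from the axis. It slips on with 1 mm of play all round when turned to within 0.1 rad of the shaft, x axis along x axis, not reversed. Home, this point touches point spindle_tip, and the underside is 9 mm above the seated cover.
- oil_bottle: Cream squeeze bottle with black nozzle, 47 mm across, 137 mm tall, bystander behind the control box; origin at the centre of its underside.
- jar_spacers: Clear jar with white lid, 48 mm across, 82 mm tall, bystander behind the control box; origin at the centre of its underside.
- tyre_lever: Blue nylon tyre lever, 18 x 117 x 8 mm, lying near the bench's front edge, long along its y, bystander; origin at the centre of its underside.
- lid_tin: Small round tin with white rim and dark lid, 57 mm across, 24 mm high, bystander; origin at the centre of its underside.
There are look-alikes about, which are no part of the job. Of the things like the knob, leave any that is brown or green; of the rest the smaller one is meant.

How it is judged:
By the outcome, as a careful person would: the job done as asked, in the order asked, and still so for the second after the job is handed in, while the arm keeps its last pose, push and grip.
It also fails if it takes over 66 s, if anything falls off the work surface, if the arm or the gripper's body presses on something with over 40 N, if the wrist force passes 120 N, or if a joint passes its speed limit or range.

## Working session

There is one attempt and no reset: what is moved stays moved. The work goes in short steps, each a Python script; the robot and the scene stay as the last script left them, time stands still between calls to the robot, and variables do not carry over. Pictures are saved under pics/ and viewed, at most 10 in all, crops included, and the job is handed in when it is done.

```bash
ls; mkdir -p pics; python3 - <<'E'
from station import *
import cv2,numpy as np
for n in("scene","top"):
    f=grab_frame(n); cv2.imwrite(f"pics/{n}0.png",cv2.resize(f["img"][:,:,::-1],(800,600),interpolation=cv2.INTER_CUBIC)); np.save(f"pics/{n}0.npy",f["img"])
    print({k:v for k,v in f.items() if k!="img"})
print(sense())
E
```

```text
pics
{'fx': 394.45368676847033, 'fy': 394.45368676847033, 'cx': 255.580404229811, 'cy': 192.5761186661053, 'position': array([ 0.0352762 , -0.70669939,  0.71933284]), 'attitude': array([ 0.83755807, -0.26142294,  0.1328889 , -0.46097187])}
{'fx': 471.63926015502324, 'fy': 471.63926015502324, 'cx': 258.6627568266638, 'cy': 192.0850009357855, 'position': array([0.28890104, 0.12663719, 1.59144341]), 'attitude': array([ 0.70778811, -0.70144854,  0.06213875, -0.05607774])}
{'time_s': 0.1, 'qpos': array([ 1.23090396e+00,  3.59441348e-01,  1.51135999e+00, -4.62977131e-05,
        1.27249248e+00, -1.15120833e-01]), 'joint_vel': array([-0.00146776, -0.00156038, -0.00310276,  0.00114455, -0.00137073,
        0.00226524]), 'joint_efforts': array([ 4.76618261e-04, -5.28637612e+01, -2.79353124e+01, -1.01261085e-04,
        4.89202532e-03,  1.44719854e-05]), 'tcp_pos': array([0.13354275, 0.58426456, 0.20921907]), 'eef_rot': array([ 1.12142515e-01,  9.93691769e-01, -8.33652196e-04, -1.70297007e-04]), 'wrist_force': array([ 0.06986116, -0.57058919,  0.53335667]), 'ft_torque': array([0.01961325, 0.08443255, 0.03848615]), 'grasp_force': 0.0, 'finger_gap': 0.08528758158818922}
```

View pics/scene0.png

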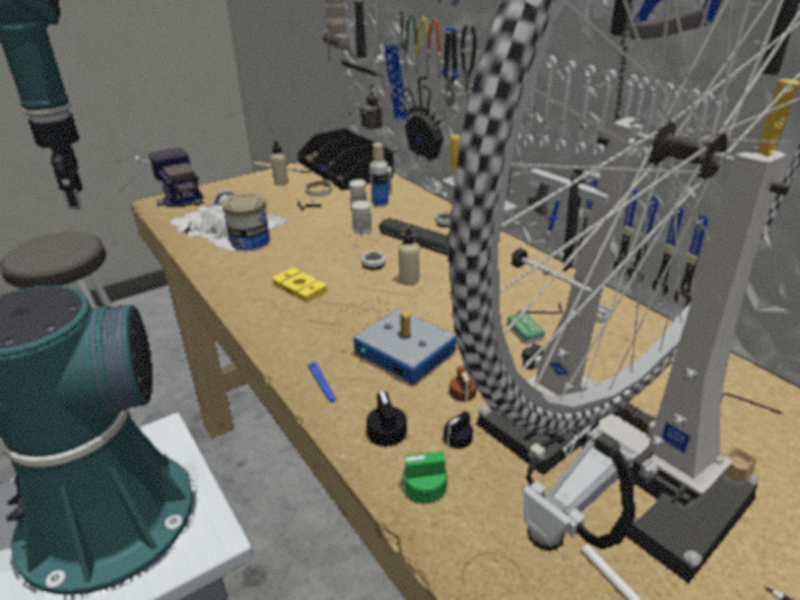

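View pics/top0.png

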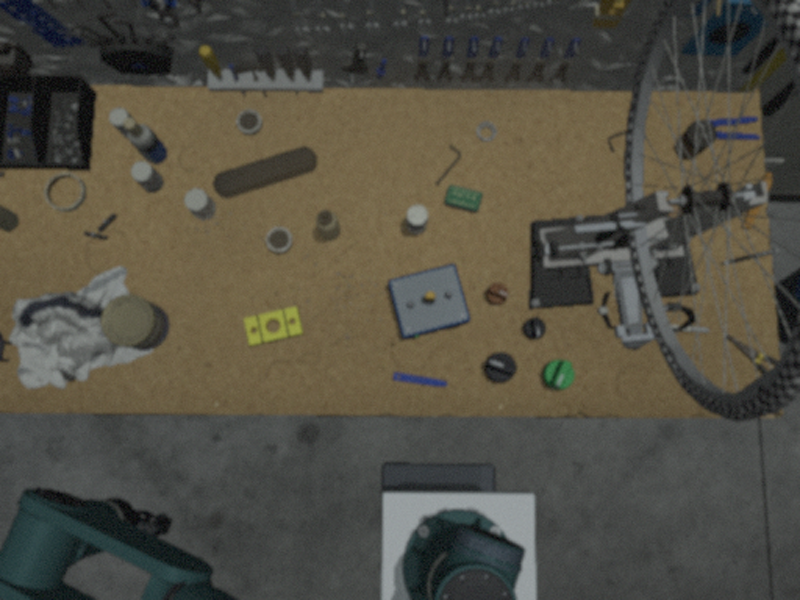

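The scene view shows the yellow cover at (300,284), the box at (405,345) and black knobs at (387,420, larger) and (458,430, smaller). In the top view the cover is at (273,326), the box at (429,300), the small black knob at (534,327), the large one at (500,366), and the jar, tin and bottle are behind. Next I'll average frames and make crops for measurement.

```bash
cat > h.py <<'E'
import numpy as np,cv2
from scipy.spatial.transform import Rotation as R
def avg(grab,n,k=8):
    fs=[grab(n) for _ in range(k)]; f=dict(fs[0]); f["img"]=np.mean([a["img"].astype(float) for a in fs],0); return f
def ray(f,u,v,z):  # pixel -> world point on plane z
    d=R.from_quat(f["attitude"]).apply([(u-f["cx"])/f["fx"],(v-f["cy"])/f["fy"],1.]); p=f["position"]
    return p+d*(z-p[2])/d[2]
def proj(f,P):
    c=R.from_quat(f["attitude"]).inv().apply(np.asarray(P)-f["position"]); return f["cx"]+f["fx"]*c[...,0]/c[...,2],f["cy"]+f["fy"]*c[...,1]/c[...,2]
def q(yaw): # tool down; tool y (closing) at world angle yaw
    c,s=np.cos(yaw),np.sin(yaw)
    return R.from_matrix(np.array([[s,c,0],[-c,s,0],[0,0,-1.]])).as_quat()
E
python3 - <<'E'
from station import *
from h import *
import pickle
T=avg(grab_frame,"top"); S=avg(grab_frame,"scene"); pickle.dump((T,S),open("f0.pkl","wb"))
def crop(f,x,y,w,s): 
    c=f["img"][y:y+w,x:x+w,::-1]; return cv2.resize(np.clip(c*1.2,0,255).astype(np.uint8),(s,s),interpolation=cv2.INTER_CUBIC)
a=np.hstack([crop(T,260,177,30,400),crop(T,325,193,33,400)])
cv2.imwrite("pics/ct.png",a)
a=np.hstack([crop(S,240,192,40,400),crop(S,272,252,40,400)])
cv2.imwrite("pics/cs.png",a)
E
```

```text
(no output)
```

View pics/ct.png

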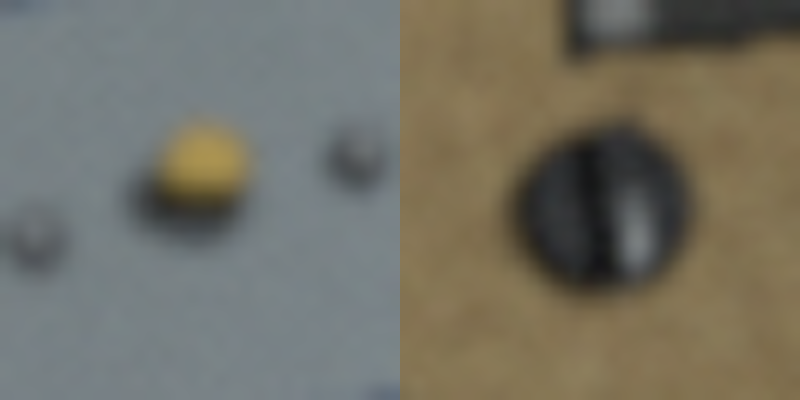

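View pics/cs.png

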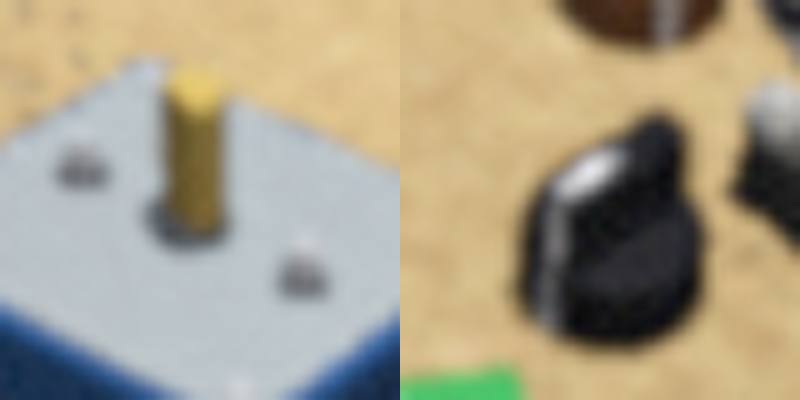

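Crops: in the top view the shaft's flat is on the lower (-x world) edge of the brass face, and the pegs are at crop (35,240) and (355,158). The knob's white pointer is at (635,235), towards the robot. In the scene crop the pointer also faces left and near. Now I'll measure from both views.

```bash
cat > m.py <<'E'
from h import *
import pickle
T,S=pickle.load(open("f0.pkl","rb"))
def up(f,x,y,w,h,k=8):
    return cv2.resize(f["img"][y:y+h,x:x+w].astype(np.float32),(w*k,h*k),interpolation=cv2.INTER_CUBIC)
def pix(c,x,y,k=8): return (np.asarray(c,float)+.5)/k-.5+[x,y]
def big(m):
    n,l,st,c=cv2.connectedComponentsWithStats(m.astype(np.uint8)); i=1+np.argmax(st[1:,4]); return l==i
def cont(m): return max(cv2.findContours(m.astype(np.uint8),cv2.RETR_EXTERNAL,cv2.CHAIN_APPROX_NONE)[0],key=cv2.contourArea)
def mom(m):
    p=np.argwhere(m)[:,::-1]; return p.mean(0),p
def world(f,pts,z): return np.array([ray(f,u,v,z) for u,v in pts])
def yellow(a): return (a[...,0]-a[...,2]>60)&(a[...,1]-a[...,2]>50)
# each at native px boxes
for n,f,b in(("top",T,(150,185,50,45)),("scene",S,(165,160,55,40))):
    x,y,w,h=b; a=up(f,*b); m=big(yellow(a))
    ct=cont(m)[:,0]; W=world(f,pix(ct,x,y),.02)[:,:2]
    r=cv2.minAreaRect((W*1000).astype(np.float32)); print(n,"cover",r)
    hs=cv2.findContours(m.astype(np.uint8),cv2.RETR_CCOMP,cv2.CHAIN_APPROX_NONE)
    for c,hh in zip(hs[0],hs[1][0]):
        if hh[3]>=0 and cv2.contourArea(c)>40:
            p=pix(c[:,0].mean(0),x,y); print("  hole",cv2.contourArea(c),ray(f,*p,.02)[:2].round(4),ray(f,*p,.01)[:2].round(4))
# box deck: grey-ish outline in top
x,y,w,h=b=(243,165,64,54); a=up(T,*b)
m=(a[...,2]-a[...,0]>-5); m=cv2.morphologyEx(big(m).astype(np.uint8),cv2.MORPH_CLOSE,np.ones((61,61)))
W=world(T,pix(cont(m)[:,0],x,y),.045)[:,:2]; print("box",cv2.minAreaRect((W*1000).astype(np.float32)))
# brass
for n,f,b in(("top",T,(266,182,20,20)),("scene",S,(250,196,20,24))):
    x,y,w,h=b; a=up(f,*b,k=16); d=a[...,0]-a[...,2]
    for t in (35,50,65):
        m=big((d>t)&(a[...,0]>(130 if n=="scene" else 100)));c,p=mom(m); W=world(f,pix(p[::7],x,y,16),.094)[:,:2]
        ev,V=np.linalg.eigh(np.cov(W.T)); print(n,"brass",t,W.mean(0).round(4),"std mm",(1e3*ev**.5).round(2),"minor ax ang",np.arctan2(*V[::-1,0]).round(3), "max",a[...,0].max())
# knob
for n,f,b,(z0) in(("top",T,(330,198,24,24),0),("scene",S,(280,260,26,30),0)):
    x,y,w,h=b; a=up(f,*b); m=big(a.max(2)<110 if n=="scene" else a.max(2)<85); c,_=mom(m); r=cv2.minAreaRect(cont(m)[:,0].astype(np.float32)); print(n,"knob sil",m.sum()/64,ray(f,*pix(c,x,y),.024)[:2].round(4),r)
    g=a.min(2); mb=cv2.morphologyEx(m.astype(np.uint8),cv2.MORPH_CLOSE,np.ones((41,41)))
    mw=(g>(105 if n=="scene" else 75))&(mb>0)&(a[...,0]-a[...,2]<25)
    if mw.any():
        mw=big(mw); c,p=mom(mw); W=world(f,pix(p,x,y),.046)[:,:2]; ev,V=np.linalg.eigh(np.cov(W.T)); print("  white",mw.sum()/64,W.mean(0).round(4),ev**.5*1e3,np.arctan2(*V[::-1,1]))
E
python3 m.py
```

```text
top cover ((497.5330505371094, 396.69757080078125), (61.36735153198242, 117.30599212646484), 13.887343406677246)
  hole 93.5 [0.4791 0.422 ] [0.4803 0.4238]
  hole 524.5 [0.4875 0.4368] [0.4888 0.4387]
  hole 182.5 [0.4923 0.4252] [0.4936 0.4271]
  hole 3708.0 [0.4974 0.3961] [0.4987 0.3978]
  hole 528.0 [0.5073 0.3559] [0.5086 0.3573]
  hole 313.5 [0.5045 0.3694] [0.5059 0.3709]
  hole 118.0 [0.5209 0.3734] [0.5224 0.3749]
scene cover ((497.09637451171875, 395.1753234863281), (85.37157440185547, 151.4549102783203), 13.476003646850586)
box ((543.6704711914062, 62.964935302734375), (144.7198028564453, 154.68695068359375), 15.146434783935547)
top brass 35 [0.5543 0.0621] std mm [3.63 4.86] minor ax ang 3.12 max 142.16473
top brass 50 [0.5536 0.0623] std mm [3.19 4.11] minor ax ang -3.04 max 142.16473
top brass 65 [0.554  0.0621] std mm [2.09 3.  ] minor ax ang -3.14 max 142.16473
scene brass 35 [0.568 0.071] std mm [ 9.91 15.7 ] minor ax ang -2.545 max 192.06267
scene brass 50 [0.5687 0.0711] std mm [ 9.86 15.3 ] minor ax ang -2.523 max 192.06267
scene brass 65 [0.5695 0.0697] std mm [10.23 14.4 ] minor ax ang -2.381 max 192.06267
top knob sil 181.21875 [ 0.4962 -0.1627] ((94.25001525878906, 98.75000762939453), (118.79393005371094, 125.15789794921875), 45.0)
  white 8.640625 [ 0.4859 -0.1684] [1.88460162 4.06367279] -3.1210610440574733
scene knob sil 323.890625 [ 0.4945 -0.17  ] ((105.40469360351562, 121.3107681274414), (152.3155059814453, 192.7332305908203), 3.012787342071533)
  white 5.671875 [ 0.484  -0.1653] [1.42164107 2.93160683] 2.754230528570214
```

```bash
cat > m2.py <<'E'
from m import *
def tri(a,b):
    A=[];r=[]
    for f,(u,v) in((T,a),(S,b)):
        d=ray(f,u,v,0)-f["position"];d/=np.linalg.norm(d);P=np.eye(3)-np.outer(d,d);A.append(P);r.append(P@f["position"])
    X=np.linalg.solve(sum(A),sum(r)); return X.round(4), [round(float(np.linalg.norm(P@X-s))*1e3,2) for P,s in zip(A,r)]
def blob(f,u,v,w=5,k=16):
    x,y=int(u)-w,int(v)-w; a=up(f,x,y,2*w+1,2*w+1,k); g=cv2.cvtColor(a,cv2.COLOR_RGB2GRAY); bg=np.median(g); d=np.clip(bg-g-6,0,None); yy,xx=np.mgrid[:g.shape[0],:g.shape[1]]
    return pix([(d*xx).sum()/d.sum(),(d*yy).sum()/d.sum()],x,y,k)
pl,pr=blob(T,262.1,194.5),blob(T,286.1,188.35)
for z in(.045,.052,.059): 
    L,Rr=ray(T,*pl,z),ray(T,*pr,z); d=L-Rr; print(z,L.round(4),Rr.round(4),"mid",((L+Rr)/2).round(4),"len",np.linalg.norm(d).round(4),"yaw",np.arctan2(-d[0],d[1]).round(3))
sl,sr=blob(S,248,208.3),blob(S,270,219)
print(pl,pr,sl,sr,tri(pl,sl),tri(pr,sr))
# expected pixels of hypothesised shaft tip / flat corners
E
python3 m2.py | tail -4
python3 - <<'E'
import sys;sys.path.insert(0,'.')
import os;os.chdir('.')
import io,contextlib
with contextlib.redirect_stdout(io.StringIO()): from m2 import *
a=up(T,262,178,24,20,32); b=up(S,248,194,18,24,32)[:640]
# contrast stretch
s=lambda i:cv2.resize(np.clip((i-40)*1.6,0,255).astype(np.uint8)[:,:,::-1],None,fx=.6,fy=.6)
b=np.pad(s(b),((0,0),(0,0),(0,0)));A=s(a);h=min(A.shape[0],b.shape[0]);cv2.imwrite("pics/brass.png",np.hstack([A[:h],b[:h]]));print(A.shape,b.shape)
E
```

```text
0.045 [0.5401 0.103  0.045 ] [0.5619 0.0232 0.045 ] mid [0.551  0.0631 0.045 ] len 0.0827 yaw 0.266
0.052 [0.539  0.1031 0.052 ] [0.5607 0.0237 0.052 ] mid [0.5498 0.0634 0.052 ] len 0.0823 yaw 0.266
0.059 [0.5378 0.1032 0.059 ] [0.5594 0.0242 0.059 ] mid [0.5486 0.0637 0.059 ] len 0.0819 yaw 0.266
[262.07361288 195.12419441] [286.05947203 188.90455192] [247.52524641 208.55565016] [269.73159732 219.65073636] (array([0.5393, 0.1029, 0.0528]), [0.44, 0.44]) (array([0.5618, 0.0232, 0.0505]), [0.93, 0.93])
(384, 461, 3) (384, 346, 3)
```

View pics/brass.png

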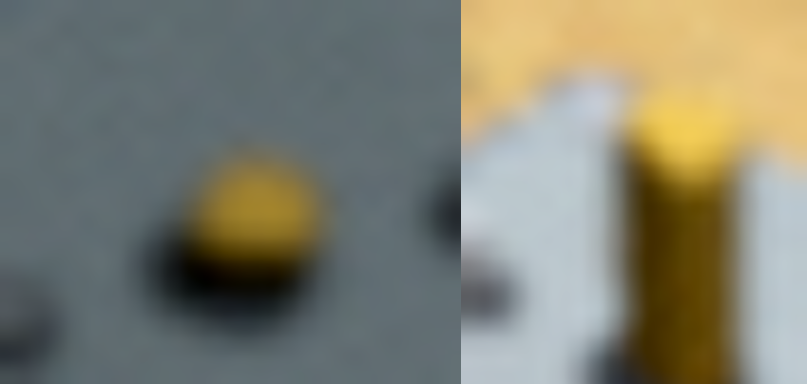

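Enlarged brass: the top-view lower edge (the flat) runs from about (195,250) to (310,255), so shaft yaw is about 0 ± 0.1 rad. I'll refine that by touch later. The pegs triangulate to z≈0.052, 83 mm apart, box yaw 0.266 and centre about (0.5505, 0.063), so the measurements are consistent. Picking the cover.

```bash
python3 - <<'E'
from station import *
from h import *
C=[.4974,.3964]; Q=q(.241)
move_ptp([*C,.09],Q); print(sense()["qpos"].round(2),sense()["time_s"])
print(move_linear([*C,.001],stop_force=15)); s=sense(); print(s["tcp_pos"],s["wrist_force"])
move_gripper(.05); s=sense(); print(s["finger_gap"],s["grasp_force"],s["tcp_pos"])
move_linear([*C,.125]); Q=q(.266)
B=[.5506,.0630]
move_linear([*B,.135],Q,max_speed=.25); s=sense(); print(s["finger_gap"],s["grasp_force"],s["tcp_pos"],s["wrist_force"],s["time_s"])
import pickle; f=avg(grab_frame,"top",4); g=avg(grab_frame,"scene",4); pickle.dump((f,g),open("f1.pkl","wb"))
a=f["img"][150:240,220:330,::-1]; b=g["img"][140:260,180:320,::-1]
r=lambda i:cv2.resize(i.astype(np.uint8),(400,int(400*i.shape[0]/i.shape[1])),interpolation=cv2.INTER_CUBIC)
a,b=r(a),r(b);h=min(len(a),len(b));cv2.imwrite("pics/carry.png",np.hstack([a[:h],b[:h]]))
E
```

```text
Traceback (most recent call last):
  File "h.py", line 12, in q
    return R.from_matrix(np.array([[s,c,0],[-c,s,0],[0,0,-1.]])).as_quat()
           ~~~~~~~~~~~~~^^^^^^^^^^^^^^^^^^^^^^^^^^^^^^^^^^^^^^^^
  File "scipy/spatial/transform/_rotation.pyx", line 1143, in scipy.spatial.transform._rotation.Rotation.from_matrix
ValueError: Non-positive determinant (left-handed or null coordinate frame) in rotation matrix 0: [[ 0.23867385  0.97109979  0.        ]
 [-0.97109979  0.23867385  0.        ]
 [ 0.          0.         -1.        ]].
```

```bash
sed -i 's/\[\[s,c,0\],\[-c,s,0\]/[[-s,c,0],[c,s,0]/' h.py; python3 - <<'E'
from station import *
from h import *
C=[.4974,.3964]; Q=q(.241)
move_ptp([*C,.09],Q); print(sense()["qpos"].round(2),sense()["time_s"])
print(move_linear([*C,.001],stop_force=15)); s=sense(); print(s["tcp_pos"],s["wrist_force"])
move_gripper(.05); s=sense(); print(s["finger_gap"],s["grasp_force"],s["tcp_pos"])
move_linear([*C,.125]); Q=q(.266)
B=[.5506,.0630]
move_linear([*B,.135],Q,max_speed=.25); s=sense(); print(s["finger_gap"],s["grasp_force"],s["tcp_pos"],s["wrist_force"],s["time_s"])
import pickle; f=avg(grab_frame,"top",4); g=avg(grab_frame,"scene",4); pickle.dump((f,g),open("f1.pkl","wb"))
a=f["img"][150:240,220:330,::-1]; b=g["img"][140:260,180:320,::-1]
r=lambda i:cv2.resize(i.astype(np.uint8),(400,int(400*i.shape[0]/i.shape[1])),interpolation=cv2.INTER_CUBIC)
a,b=r(a),r(b);h=min(len(a),len(b));cv2.imwrite("pics/carry.png",np.hstack([a[:h],b[:h]]))
E
```

```text
[0.57 0.53 1.55 0.   1.06 0.32] 2.475
False
[0.49772664 0.39704619 0.00162168] [-0.36638249 -0.62291489  1.22154919]
0.05013194298033403 0.0 [0.4976419  0.39650703 0.00142005]
0.050183721983804094 0.0 [0.550219   0.06384155 0.13485907] [ 0.06186698 -0.0443338   0.16457873] 6.1333
```

View pics/carry.png

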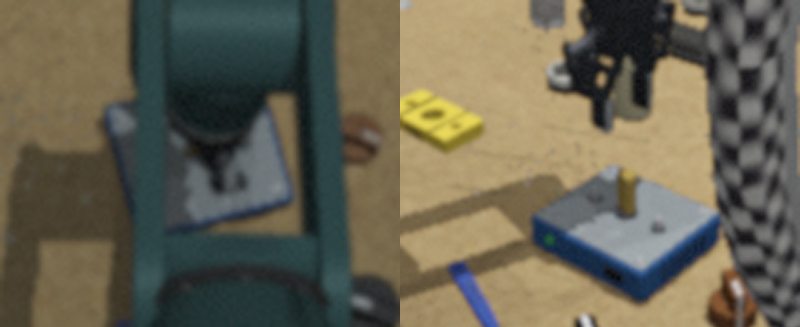

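The carry picture shows no cover in the gripper. It still lies at about (440,118) in the right crop, and the fingers closed to 50 mm without load. I'll re-measure the cover, then retry lower, closing in steps and recording a picture.

```bash
cat > cov.py <<'E'
from h import *
def cover(f,z=.02,b=(150,185,50,45),k=8):
    x,y,w,h=b; a=cv2.resize(f["img"][y:y+h,x:x+w].astype(np.float32),(w*k,h*k),interpolation=cv2.INTER_CUBIC)
    m=((a[...,0]-a[...,2]>60)&(a[...,1]-a[...,2]>50)).astype(np.uint8)
    c=max(cv2.findContours(m,0,1)[0],key=cv2.contourArea)[:,0]
    W=np.array([ray(f,*((p+.5)/k-.5+[x,y]),z)[:2]*1e3 for p in c],np.float32); return cv2.minAreaRect(W)
E
python3 - <<'E'
from station import *
from cov import *
import pickle
f,_=pickle.load(open("f1.pkl","rb")); r=cover(f); print(r)
C=np.array(r[0])/1e3; yaw=np.deg2rad(r[2] if r[1][0]<r[1][1] else r[2]-90); print(C,yaw)
move_gripper(.085)
move_linear([*C,.09],q(yaw),max_speed=.3)
print(move_linear([*C,-.004],stop_force=6)); s=sense(); print(s["tcp_pos"],s["eef_rot"],s["wrist_force"],s["finger_gap"])
for g in(.066,.06,.056):
    move_gripper(g); s=sense(); print(s["finger_gap"],s["grasp_force"],s["tcp_pos"],s["wrist_force"])
g=avg(grab_frame,"scene",3); print(s["time_s"])
cv2.imwrite("pics/grip.png",cv2.resize(g["img"][130:220,140:260,::-1].astype(np.uint8),(800,600),interpolation=cv2.INTER_CUBIC))
E
```

```text
((497.7489318847656, 397.0067138671875), (63.85242462158203, 119.36729431152344), 13.930415153503418)
[0.49774893 0.39700671] 0.24313161059834593
False
[ 0.49850732  0.39700242 -0.00330063] [6.16354228e-01 7.87468831e-01 5.17223554e-04 1.94154314e-04] [-0.88153102  0.81683686  0.50497554] 0.08506873646389598
0.06612960887268961 0.0 [ 0.4981677   0.39733962 -0.00324407] [ 0.22772133  0.05022926 -0.39721532]
0.05997203152009676 0.0 [ 0.4977552   0.3970568  -0.00389535] [0.95376718 0.21540532 0.52239194]
0.055835403627118155 0.0 [ 0.49771685  0.39698231 -0.00404805] [-0.19791095 -0.2572881   1.39413301]
9.8167
```

View pics/grip.png

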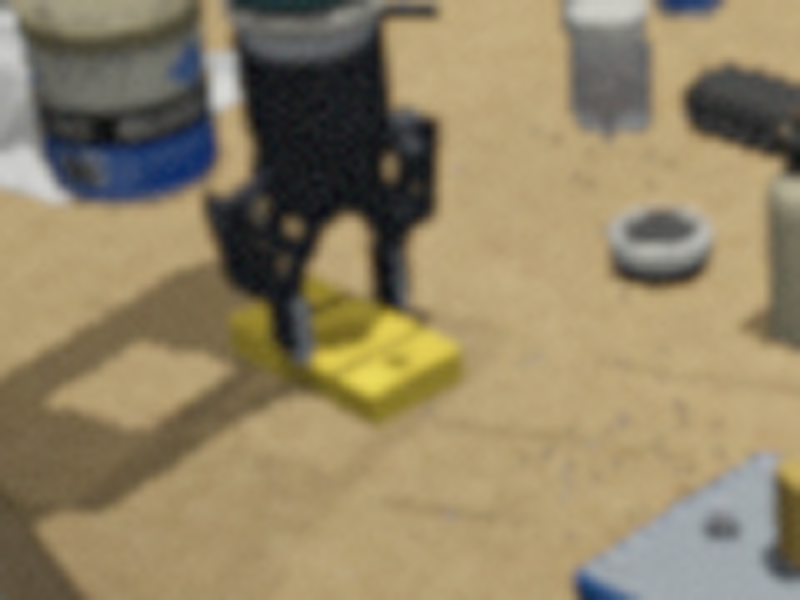

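The fingers stand astride the cover at its sides, near (295,345) and (395,285), but haven't touched it. I'll keep closing until force shows.

```bash
python3 - <<'E'
from station import *
from cov import *
move_gripper(.02); s=sense(); print(s["finger_gap"],s["grasp_force"],s["tcp_pos"],s["wrist_force"])
C=s["tcp_pos"][:2]
move_linear([*C,.04],max_speed=.1); s=sense(); print(s["finger_gap"],s["grasp_force"],s["wrist_force"],s["time_s"])
g=avg(grab_frame,"scene",3)
cv2.imwrite("pics/grip2.png",cv2.resize(g["img"][130:220,140:260,::-1].astype(np.uint8),(640,480),interpolation=cv2.INTER_CUBIC))
E
```

```text
0.019640273896564277 6.884083837503567 [ 0.50081897  0.398698   -0.00129972] [ 0.88411962 -0.31756054 13.71405997]
0.020137426497643097 0.0 [-0.00410667 -0.22648533  0.32423977] 11.0
```

View pics/grip2.png

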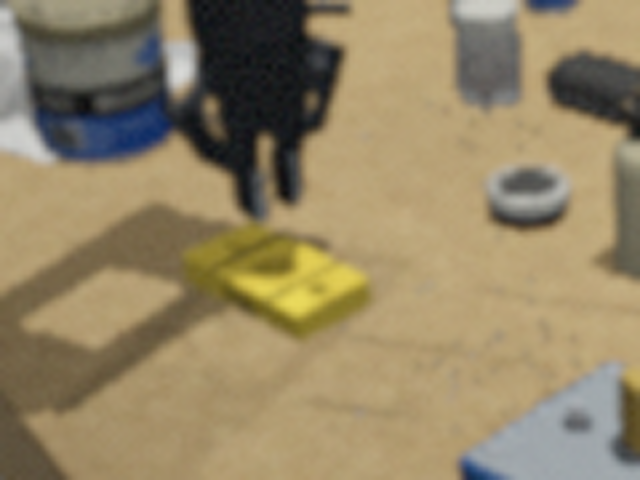

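```bash
python3 - <<'E'
from station import *
from cov import *
import pickle
_,g=pickle.load(open("f1.pkl","rb"))
C=np.array([.4977,.397]);d=np.array([np.cos(.243),np.sin(.243)])
for z in(0,.01,.02,.03):
    for sg in(-1,1):
        u,v=proj(g,np.array([*(C+sg*d*.030),z])); print("grip.png",z,sg,round((u-140)*6.667),round((v-130)*6.667))
C=np.array([.5008,.3987])
for z in(.04,.05,.06):
  for sg in(-1,1):
    u,v=proj(g,np.array([*(C+sg*d*.012),z])); print("grip2.png",z,sg,round((u-140)*5.333),round((v-130)*5.333))
f=avg(grab_frame,"top",3); a=f["img"]; print(cover(f),sense()["tcp_pos"])
E
```

```text
grip.png 0 -1 302 394
grip.png 0 1 390 348
grip.png 0.01 -1 299 378
grip.png 0.01 1 388 332
grip.png 0.02 -1 297 361
grip.png 0.02 1 386 316
grip.png 0.03 -1 295 345
grip.png 0.03 1 384 299
grip2.png 0.04 -1 259 249
grip2.png 0.04 1 288 234
grip2.png 0.05 -1 257 235
grip2.png 0.05 1 286 221
grip2.png 0.06 -1 256 222
grip2.png 0.06 1 285 207
((511.8100280761719, 345.7313232421875), (63.60237121582031, 23.332862854003906), 27.967588424682617) [0.50039016 0.39842042 0.03930975]
```

The projections show the true fingertips sit about 21–25 mm behind the stated TCP: z≈0.022 while TCP z was -0.004, and contact on the 20 mm cover top at TCP -0.001. So I must go lower, guarded by force. First I'll re-measure the cover with the arm aside.

```bash
python3 - <<'E'
from station import *
from cov import *
import pickle
move_gripper(.085)
move_linear([.52,.17,.13],max_speed=.4)
f=avg(grab_frame,"top",5); r=cover(f); print(r)
C=np.array(r[0])/1e3-[0,.0006]; yaw=np.deg2rad(r[2] if r[1][0]<r[1][1] else r[2]-90); print(C,yaw)
assert np.hypot(*(C-[.4975,.3965]))<.012 and r[1][0]<68
move_linear([*C,.06],q(yaw),max_speed=.4)
print(move_linear([*C,-.016],stop_force=6,max_speed=.08)); s=sense(); print(s["tcp_pos"],s["wrist_force"])
move_gripper(.05); s=sense(); print(s["finger_gap"],s["grasp_force"],s["tcp_pos"],s["wrist_force"])
if s["finger_gap"]>.055:
    move_linear([*s["tcp_pos"][:2],.10]); s=sense(); print(s["finger_gap"],s["grasp_force"],s["tcp_pos"],s["wrist_force"],s["time_s"])
E
```

```text
((497.6628112792969, 396.8904113769531), (63.348751068115234, 118.9319839477539), 13.919756889343262)
[0.49766281 0.39629041] 0.2429455887962039
False
[ 0.49809574  0.39662079 -0.01553801] [ 0.52471864  0.69336055 -0.26917624]
0.05817580048384147 64.68749284744263 [ 0.49824378  0.39669955 -0.01490152] [-1.10052697 -1.55312552  5.70742374]
0.05805753779439498 64.2252266407013 [0.49748248 0.39622246 0.0990909 ] [-0.18525461  0.10416517 -0.36044369] 16.1
```

```bash
python3 - <<'E'
from station import *
from cov import *
B=np.array([.5505,.0629]); Q=q(.266)
move_linear([*B,.10],Q,max_speed=.3); move_linear([*B,.05],Q,max_speed=.12,stop_force=8); s=sense(); print(s["tcp_pos"],s["wrist_force"],s["finger_gap"],s["time_s"])
r=move_linear([*B,.027],Q,max_speed=.03,stop_force=8); s=sense(); print(r,s["tcp_pos"],s["wrist_force"],s["ft_torque"],s["finger_gap"],s["time_s"])
E
```

```text
[0.55051011 0.06352748 0.05006132] [ 0.24157896 -0.40741025 -0.2115788 ] 0.0583995934171478 17.9417
True [0.55135249 0.06288152 0.03001889] [ 0.46112463 -0.87952624  5.16453957] [-0.00110915  0.11504664 -0.06623827] 0.05793957401438113 18.5917
```

The cover seated: contact came at TCP z 0.030, exactly the deck height given the grip. Releasing, checking the cover in the images, then centring the knob by squeezing its round skirt.

```bash
python3 - <<'E'
from station import *
from cov import *
import pickle
move_gripper(.085); s=sense(); B=s["tcp_pos"][:2]; print(s["tcp_pos"])
move_linear([*B,.14],max_speed=.2)
K=np.array([.4985,-.167])
move_linear([*K,.10],q(0),max_speed=.4)
T=avg(grab_frame,"top",4); S=avg(grab_frame,"scene",4); pickle.dump((T,S),open("f2.pkl","wb"))
print("cover",cover(T,.065,(243,165,64,54)))
print(move_linear([*K,-.014],stop_force=6,max_speed=.1)); s=sense(); print(s["tcp_pos"],s["wrist_force"])
move_gripper(.03); s=sense(); print(s["finger_gap"],s["grasp_force"],s["tcp_pos"],s["wrist_force"])
xk=s["tcp_pos"][0]
move_gripper(.085); move_linear([*K,.07],max_speed=.2); s=sense(); print(xk,s["qpos"].round(2),s["time_s"])
i=lambda f,x,y,w,h:cv2.resize(np.clip(f["img"][y:y+h,x:x+w,::-1],0,255).astype(np.uint8),(400,400),interpolation=cv2.INTER_CUBIC)
cv2.imwrite("pics/seat.png",np.hstack([i(T,248,165,56,56),i(S,232,185,56,56)]))
E
```

```text
[0.55078456 0.06295098 0.02951176]
cover ((550.0845336914062, 63.79473876953125), (57.92523956298828, 113.863525390625), 15.230422019958496)
True
[ 0.49767203 -0.16667368 -0.00458351] [-3.2062846   0.54759925 14.0818283 ]
0.040894718756195894 54.06955410086084 [ 0.5130024  -0.17036309  0.00248623] [15.57337356 11.92706525 51.40960689]
0.5130024032925414 [-0.45  0.43  1.82  0.    0.9  -0.45] 23.3083
```

View pics/seat.png

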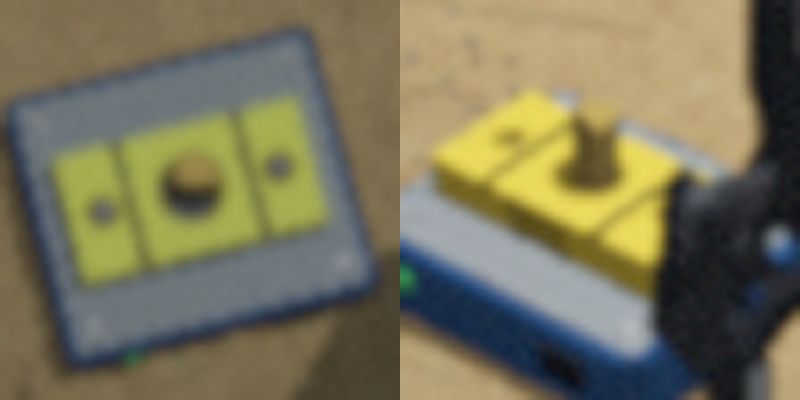

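Left crop: the cover sits centred and flat, with peg tips at (103,210) and (278,167) in its holes and the shaft in the middle. The knob squeeze met contact early and moved the arm, so I'll step aside and re-measure the knob.

```bash
python3 - <<'E'
from station import *
from cov import *
import pickle
move_linear([.50,-.167,.15],max_speed=.3)
move_linear([.45,.12,.15],max_speed=.45)
T=avg(grab_frame,"top",6); S=avg(grab_frame,"scene",6); pickle.dump((T,S),open("f3.pkl","wb"))
T0,S0=pickle.load(open("f0.pkl","rb"))
i=lambda f,x,y,w,h,s=300:cv2.resize(np.clip(f["img"][y:y+h,x:x+w,::-1]*1.2,0,255).astype(np.uint8),(400,s),interpolation=cv2.INTER_CUBIC)
cv2.imwrite("pics/knob.png",np.vstack([np.hstack([i(T0,300,170,80,60),i(S0,260,235,80,60)]),np.hstack([i(T,300,170,80,60),i(S,260,235,80,60)])]))
print(sense()["time_s"],sense()["wrist_force"])
E
```

```text
25.1333 [ 0.25409955  0.26559237 -0.73863769]
```

View pics/knob.png

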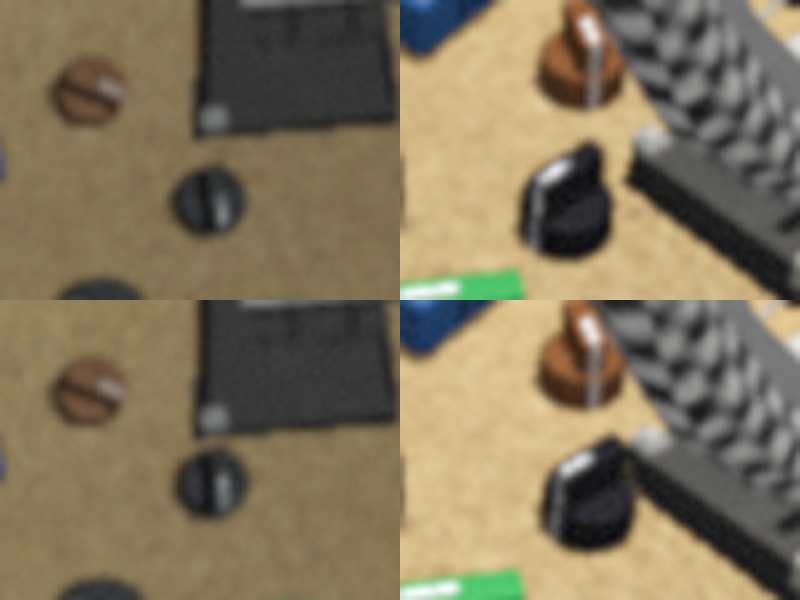

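The last picture shows the black stand foot just beyond the knob, which is what a finger landed on. The knob was pushed about 12 mm in +x and now stands at lower-left crop (210,485), pointer still towards the robot. I'll measure it, grip its wing across y, carry it to free bench at (0.50, 0.25), centre it there by a skirt squeeze and regrip.

```bash
cat > kn.py <<'E'
from cov import *
def knob(f,b,k=8,white=75):
    x,y,w,h=b; a=cv2.resize(f["img"][y:y+h,x:x+w].astype(np.float32),(w*k,h*k),interpolation=cv2.INTER_CUBIC); px=lambda p:(np.asarray(p,float)+.5)/k-.5+[x,y]
    n,l,st,c=cv2.connectedComponentsWithStats((a.max(2)<85).astype(np.uint8)); i=1+np.argmax(st[1:,4]); m=(l==i).astype(np.uint8)
    ct=max(cv2.findContours(m,0,1)[0],key=cv2.contourArea); (u,r)=cv2.minEnclosingCircle(ct); hull=cv2.fillConvexPoly(m.copy(),cv2.convexHull(ct),1)
    mw=(a.min(2)>white)&(hull>0)&(a[...,0]-a[...,2]<25); p=np.argwhere(mw)[:,::-1]
    W=np.array([ray(f,*px(t),.046)[:2] for t in p]); ev,V=np.linalg.eigh(np.cov(W.T))
    return dict(sil=ray(f,*px(c[i]),.012)[:2].round(4),circ=ray(f,*px(u),.012)[:2].round(4),r_px=r/k,white=W.mean(0).round(4),std=(ev**.5*1e3).round(1),ang=np.arctan2(*V[::-1,1]).round(3))
E
python3 - <<'E'
from kn import *
import pickle
T0,_=pickle.load(open("f0.pkl","rb"));T,_=pickle.load(open("f3.pkl","rb"))
print(knob(T0,(330,198,24,24))); print(knob(T,(330,199,24,20)))
for u,v in((300+197/5,170+135/5),(300+240/5,170+133/5)): print("foot edge",ray(T,u,v,.02).round(3))
E
```

```text
{'sil': array([ 0.4978, -0.165 ]), 'circ': array([ 0.4984, -0.1646]), 'r_px': 8.125043869018555, 'white': array([ 0.4859, -0.1684]), 'std': array([1.9, 4.1]), 'ang': np.float64(-3.121)}
{'sil': array([ 0.51  , -0.1671]), 'circ': array([ 0.5106, -0.1671]), 'r_px': 8.250248908996582, 'white': array([ 0.5012, -0.1694]), 'std': array([1.9, 5.3]), 'ang': np.float64(-3.088)}
foot edge [ 0.54  -0.159  0.02 ]
foot edge [ 0.542 -0.188  0.02 ]
```

```bash
python3 - <<'E'
from station import *
from kn import *
p=lambda t:(lambda s:print(t,s["tcp_pos"].round(4),s["wrist_force"].round(1),round(s["finger_gap"],4),round(s["grasp_force"],1),round(s["time_s"],1)))(sense())
K=[.510,-.168]; yk=-np.pi/2+.03
move_gripper(.06)
move_ptp([*K,.09],q(yk)); p("above")
print(move_linear([*K,.0075],stop_force=6,max_speed=.15)); p("down")
move_gripper(.0); p("closed")
s=sense()
if s["finger_gap"]>.008:
    move_linear([*s["tcp_pos"][:2],.12],max_speed=.2); p("up")
    N=[.50,.25]
    move_linear([*N,.12],q(-np.pi/2),max_speed=.4); p("over")
    r=move_linear([*N,.004],max_speed=.12,stop_force=4); print(r); p("set")
E
```

```text
above [ 0.5099 -0.1672  0.0901] [ 0.6 -0.5 -1.1] 0.06 0.0 26.7
False
down [ 0.5105 -0.1676  0.008 ] [ 0.5 -0.1  0.2] 0.0599 0.0 27.4
closed [ 0.5106 -0.1683  0.0084] [-1.3 -0.8  5.1] 0.0127 59.0 27.8
up [ 0.5099 -0.1681  0.1194] [ 1.2  0.3 -0.8] 0.0129 58.5 28.6
over [0.4993 0.2486 0.1192] [-0.3 -0.2 -1.2] 0.0124 58.5 29.8
True
set [0.4987 0.2488 0.0079] [-0.8  1.   2.7] 0.0126 59.8 30.6
```

```bash
python3 - <<'E'
from station import *
from kn import *
p=lambda t:(lambda s:print(t,s["tcp_pos"].round(4),s["wrist_force"].round(1),round(s["finger_gap"],4),round(s["grasp_force"],1),round(s["time_s"],1)))(sense())
N=[.4993,.2488]
move_gripper(.085); move_linear([*N,.07],max_speed=.25)
move_ptp([*N,.065],q(0)); 
print(move_linear([*N,-.012],stop_force=6,max_speed=.15)); p("down")
move_gripper(.03); hold(.1); p("squeezed")
move_gripper(.085); move_linear([*N,.065],max_speed=.25)
move_ptp([*N,.07],q(-np.pi/2))
print(move_linear([*N,.0075],stop_force=6,max_speed=.15)); p("down2")
move_gripper(0.); p("closed")
if sense()["finger_gap"]>.008:
    move_linear([*N,.14],max_speed=.25); p("up")
E
```

```text
False
down [ 0.4996  0.2489 -0.0117] [-0.1 -0.6  0.1] 0.0849 0.0 33.8
squeezed [ 0.5001  0.249  -0.0107] [-1.9 -0.9  7.4] 0.0431 59.7 34.4
False
down2 [0.4994 0.2488 0.0076] [ 0.2 -0.4  1. ] 0.0852 0.0 37.3
closed [0.4995 0.2489 0.008 ] [-0.5 -0.1  5.9] 0.0127 59.1 38.0
up [0.4985 0.2485 0.1391] [-0.1  0.1 -1.8] 0.0124 58.5 38.6
```

```bash
python3 - <<'E'
from station import *
from kn import *
p=lambda t:(lambda s:print(t,s["tcp_pos"].round(4),s["wrist_force"].round(1),s["ft_torque"].round(2),round(s["finger_gap"],4),round(s["time_s"],1)))(sense())
B=[.5508,.0628]; y0=.03
move_linear([*B,.14],q(-np.pi/2+y0),max_speed=.3)
move_linear([*B,.106],max_speed=.15); p("above")
r=move_linear([*B,.092],max_speed=.04,stop_force=4.5); p("touch"); print(r)
fz=lambda:np.mean([(hold(.02),sense()["wrist_force"][2])[1] for _ in range(4)])
print(fz())
if r:
    z=.0985
    for dy in(.03,.12,.20,.28,-.06,.36,-.12):
        move_linear([*B,z],q(-np.pi/2+dy),max_speed=.1); f=fz(); p(f"yaw {dy} f {f:.1f}")
        if f<3: break
E
```

```text
above [0.5495 0.0642 0.1055] [ 0.5 -0.2 -0.2] [-0.02  0.01  0.  ] 0.0124 39.8
touch [0.5512 0.0632 0.0919] [ 1.4  3.9 -3.4] [ 0.63 -0.36 -0.  ] 0.0123 40.3
False
-3.168002199954677
```

The knob slipped over the tip at yaw 0.03 on the first try: it is 10 mm past first contact with only light side force. Pushing it home and pressing.

```bash
python3 - <<'E'
from station import *
from kn import *
p=lambda t:(lambda s:print(t,s["tcp_pos"].round(4),s["wrist_force"].round(1),s["ft_torque"].round(2),round(s["finger_gap"],4),round(s["grasp_force"],1),round(s["time_s"],1)))(sense())
B=[.5510,.0634]
for z in(.088,.084,.082,.080,.0785,.077):
    r=move_linear([*B,z],max_speed=.03,stop_force=20); hold(.1); p(f"{z} {r}")
    if r: break
E
```

```text
0.088 False [0.5512 0.0634 0.088 ] [ 2.5  2.  -2.2] [ 0.45 -0.39 -0.02] 0.0127 58.6 40.8
0.084 False [0.551  0.0634 0.0839] [ 2.4  1.3 -2.2] [ 0.45 -0.47 -0.05] 0.0125 58.5 41.1
0.082 False [0.5511 0.0634 0.082 ] [ 1.9  2.4 -1.8] [ 0.49 -0.43 -0.02] 0.0128 58.7 41.5
0.08 False [0.5512 0.0635 0.0803] [0.5 2.2 4.6] [ 0.52 -0.2   0.03] 0.0125 59.3 41.8
0.0785 False [0.5512 0.0634 0.0789] [0.1 1.9 6.2] [ 0.51 -0.18 -0.02] 0.0126 59.6 42.2
0.077 False [0.5512 0.0634 0.0775] [-0.1  2.1  6.4] [ 0.48 -0.09  0.02] 0.0124 59.7 42.5
```

```bash
python3 - <<'E'
from station import *
from kn import *
B=[.5510,.0634]
for z in(.0760,.0752,.0745,.0738):
    r=move_linear([*B,z],max_speed=.03,stop_force=12); hold(.1); s=[sense() for _ in range(3)]
    f=np.mean([a["wrist_force"] for a in s],0); print(z,r,s[0]["tcp_pos"].round(4),f.round(1),s[0]["finger_gap"],round(s[0]["time_s"],1))
    if f[2]>12 or r: break
E
```

```text
0.076 False [0.5512 0.0634 0.0766] [0.2 2.6 7.8] 0.012991649834636179 42.9
0.0752 False [0.5512 0.0634 0.0759] [-0.2  2.1  8.7] 0.012572357458121432 43.2
0.0745 False [0.5513 0.0634 0.0757] [-1.3  1.7 13.6] 0.012566356163138571 43.6
```

```bash
python3 - <<'E'
from station import *
hold(.5); s=sense(); print(s["tcp_pos"],s["wrist_force"],s["grasp_force"]); print(finish_job())
E
```

```text
[0.55133232 0.06342795 0.07577181] [-1.10938304  2.84823657 13.84646693] 60.86050271987915
the job is handed in; nothing more can be done
None
```

I handed the job in at about 44 s: the cover is seated on its pegs and the knob, its pointer matched to the flat, is home and held pressed to the spring's stop, inferred from heights and forces, not a final picture. Early on a fingertip hit the stand foot beside the knob (about 51 N at the wrist) and pushed the knob about 12 mm.

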